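Hold a pack of paint pots tight for taping

TASK

Make up a pack of four paint pots for taping: stand the three loose pots upright in the bundling frame beside the one already there, two against the front fence and two behind them next to the jaw. Then draw the sprung pull handle out towards you until the jaw's bridge comes level with the black marks on the side walls and the four pots are pressed tight together, and finish still holding it there, because it springs back if let go and I need both hands for the tape. Leave the tape roll, the sanding block and the marker where they are.

Things in the scene. Friction and masses are not known exactly. Their poses are not given: they have to be found in the camera images.
- bundling_frame: bundling frame fixed to the desk: plywood base (156 x 134 mm, 9 mm thick) with an open-topped channel: front fence and two side walls of aluminium bar, 10 mm thick, tops 37 mm above the desk. Origin: on the desk, under the middle of the fence's inner face; x runs down the channel away from the robot to the jaw (turned by the frame's yaw), y to the left.
- channel_floor (a point): point on the channel's floor (9 mm above the desk) at the middle of the fence's inner face; axes as the frame's. Channel: y -35 to +35 mm, x from 0 to the jaw's black rubber pad, at x = 103 mm with the handle home. Two pots go side by side against the fence (centres about x = 17, y = +-17.5 mm), two behind (x = 84, y = +-17.5 mm), leaving finger room between the rows.
- pack_mark (a point): level of the black marks: lines across the tops of both side walls, at x = 64 mm in the frame (this point: mid-channel, 37 mm above the desk). The jaw's bridge, a 124 mm wide bar over the walls, top 45 mm above the desk, has its front edge at x = 108 mm with the handle home.
- drawbar_slide (a joint): pull of the drawbar (handle, rods, bridge, jaw) in m: 0 = home, grows as the handle is drawn out along the frame's -x; bridge level with the marks at 0.044; end stop 0.060. A spring pulls it home: 3 N at 0, 10 N at the mark (150 N/m). The jaw's pad is sprung (2000 N/m, 4.5 mm): it meets two rows of pots at about 0.041 and presses them together with about 6 N at the mark.
- pull_grip (a point): middle of the pull handle's black grip sleeve: a level bar 15 mm thick and 92 mm long across the frame (along the frame's y), in front of the fence, its axis 46 mm above the desk and, with the handle home, 46 mm in front of the frame's origin (28 mm clear of the fence); a rod at each end runs back to the jaw. It travels with the drawbar.
- pot_1: paint pot with a white screw cap, 31 mm across, 66 mm high (glass body 31 mm across up to 42-46 mm, cap 29-30 mm across above), about 60 g. Origin: centre of its underside, z up its axis. It already stands in the frame at its front left place.
- pot_2: paint pot with a white screw cap, 31 mm across, 66 mm high (glass body 31 mm across up to 42-46 mm, cap 29-30 mm across above), about 60 g. Origin: centre of its underside, z up its axis. Loose on the desk.
- pot_3: paint pot with a white screw cap, 31 mm across, 66 mm high (glass body 31 mm across up to 42-46 mm, cap 29-30 mm across above), about 60 g. Origin: centre of its underside, z up its axis. Loose on the desk.
- pot_4: paint pot with a white screw cap, 31 mm across, 66 mm high (glass body 31 mm across up to 42-46 mm, cap 29-30 mm across above), about 60 g. Origin: centre of its underside, z up its axis. Loose on the desk.
- tape_roll: roll of masking tape lying flat, 62 mm across, 18 mm high; bystander. Origin: centre of its underside.
- sand_block: brown sanding block lying flat, 28 x 66 x 18 mm; bystander. Origin: centre of its underside.
- marker: marker pen lying, 14 mm thick, 125 mm long along its own y; bystander. Origin: its underside at mid-length.
Not all that is in view belongs to the job. Leave any orange look-alike of the pot_4 alone.

How it is judged:
On the way:
1. all four pots stand upright on the frame's floor between fence and jaw (x of pot_1 in the frame of bundling_frame between 0.01 and 0.096 m and y of pot_1 in the frame of bundling_frame between -0.024 and 0.024 m and z of pot_1 in the frame of bundling_frame between 0.005 and 0.013 m and angle between each of pot_1, pot_2, pot_3, pot_4's own z axis and vertical below 0.12 rad and x of pot_2 in the frame of bundling_frame between 0.01 and 0.096 m and y of pot_2 in the frame of bundling_frame between -0.024 and 0.024 m and z of pot_2 in the frame of bundling_frame between 0.005 and 0.013 m and x of pot_3 in the frame of bundling_frame between 0.01 and 0.096 m and y of pot_3 in the frame of bundling_frame between -0.024 and 0.024 m and z of pot_3 in the frame of bundling_frame between 0.005 and 0.013 m and x of pot_4 in the frame of bundling_frame between 0.01 and 0.096 m and y of pot_4 in the frame of bundling_frame between -0.024 and 0.024 m and z of pot_4 in the frame of bundling_frame between 0.005 and 0.013 m), for 0.2 s.
At the end, for the whole second after the job is handed in: The program finishes with the fingers holding the drawbar (more than 3 N) at 0.0415 to 0.047 (the mark is 0.044), at rest, the jaw's pad pressing on the pots (0.5 N or more), and all four pots standing upright (within 0.12 rad) on the floor of the channel between fence and jaw (x of pot_1 in the frame of bundling_frame between 0.01 and 0.054 m and y of pot_1 in the frame of bundling_frame between -0.024 and 0.024 m and z of pot_1 in the frame of bundling_frame between 0.005 and 0.013 m and angle between each of pot_1, pot_2, pot_3, pot_4's own z axis and vertical below 0.12 rad and x of pot_2 in the frame of bundling_frame between 0.01 and 0.054 m and y of pot_2 in the frame of bundling_frame between -0.024 and 0.024 m and z of pot_2 in the frame of bundling_frame between 0.005 and 0.013 m and x of pot_3 in the frame of bundling_frame between 0.01 and 0.054 m and y of pot_3 in the frame of bundling_frame between -0.024 and 0.024 m and z of pot_3 in the frame of bundling_frame between 0.005 and 0.013 m and x of pot_4 in the frame of bundling_frame between 0.01 and 0.054 m and y of pot_4 in the frame of bundling_frame between -0.024 and 0.024 m and z of pot_4 in the frame of bundling_frame between 0.005 and 0.013 m and value of joint drawbar_slide between 0.0415 and 0.047 m and contact force between the fingers and drawbar_slide above 3 N and velocity of joint drawbar_slide between -0.01 and 0.01 m/s and (contact force between drawbar_slide and pot_1 above 0.5 N or contact force between drawbar_slide and pot_2 above 0.5 N or contact force between drawbar_slide and pot_3 above 0.5 N or contact force between drawbar_slide and pot_4 above 0.5 N)); the arm keeps its last pose, push and grip.
It fails at once if the tape roll is moved more than 3 cm (distance of tape_roll from where it was at the start of the episode above 0.03 m).
It fails at once if the sanding block is moved more than 3 cm (distance of sand_block from where it was at the start of the episode above 0.03 m).
It fails at once if the marker is moved more than 3 cm (distance of marker from where it was at the start of the episode above 0.03 m).
It also fails if it takes over 72 s, if anything falls off the work surface, if the arm or the gripper's body presses on something with over 40 N, if the wrist force passes 120 N, or if a joint passes its speed limit or range.

ROBOT

A 6-joint arm with a two-finger parallel gripper is mounted at the origin on a cart in front of the work surface, level with it; the furniture and walls round the work are solid. World frame = base frame: x ahead of the robot, y to its left, z up, the work surface at z = 0. Lengths are in m, angles in rad, forces in N, time in s.
With the tool pointing down it reaches from about 0.4 to 0.825 m from the base axis. Payload 7 kg.
Tool frame: the origin (TCP) lies at the very end of the fingers, on their centre line; the grasp point (between the pads) lies 19 mm behind it; z points along the fingers, y is the line along which they close (so a half turn about z gives the same grasp; the last joint's range is limited). The gripper opens to 88 mm and grips with 3 to 60 N. Pads are 19 mm wide; open, the fingers measure 130 mm over their backs; the gripper's body (78 mm by 193 mm) begins 47 mm behind the grasp point.
Start: joints at [-0.921, 0.359, 0.012, 0, -1.224, -0.288], TCP at [0.239, -0.631, 0.227] pointing down, gripper open.
Joint ranges: [-3.07, 3.07], [-1.43, 2.12], [-1.02, 1.25], [-3.03, 1.67], [-3.05, -0], [-3.03, 3.03]. Speed limits (rad/s): [2.39, 2.39, 3.01, 3.14, 3.14, 3.14].

INTERFACE

Orientations are given as [roll, pitch, yaw] about the fixed x, y, z axes, in that order (R = Rz(yaw) Ry(pitch) Rx(roll)).
In Python, from station import arm gives the robot as it stands.
- The arm moves only by the tool step_arm, never from a script. Its argument "rows" is a list of rows, each a list of 5 numbers: the shift along the world's x, y, z in m, then the turn about the world's z in rad, then the finger opening in m, from 0 to 0.0876. In form: [[x, y, z, spin, gripper], ...]. A call has 1 to 20 rows; each row is the pose to reach, as a shift and turn from the pose commanded when the call began; what a row does not reach only later rows make up. A row lasts 1/10 s, in which the tool goes at most 50 mm and 8.59 degrees, less where a joint would pass 70% of its speed; a pose out of reach is approached as far as the arm can. A call with a gripper value outside its range is refused whole. The fingers move at their own pace and stop on an object; "newtons" is the grip in N (left out, the last holds). Time passes only in rows, so rows that repeat a pose let the fingers close. It gives the time, the measured TCP pose, the force, the opening and the grip force at its end, in the units of the state.
- arm.get_state(): the state, without advancing time (a new reading comes with each control period).
- arm.grab_frame(name): name is "scene" or "top" or "wrist"; returns a dict with "color" (384x512x3 uint8, blue, green, red), "vfov" (degrees; the focal length in pixels is half the picture's height over the tangent of half this angle, whatever the lens; pixels are square), "cx", "cy" (the principal point, pixels), "rvec" (rotation vector, rad) and "tvec" (3), from world to camera coordinates, as OpenCV has them. Camera axes: x right, y down, z forward; pixel columns grow to the right and rows downward; lengths in m; the calibration is good to about 2 mm. A picture is of the moment at which its call begins. There is no depth.
- arm.job_done(): hands the job in; it is judged then, once.
The state is a dict: "t": time; "q": joint angles; "qd": joint speeds; "joint_efforts": joint torques, N m; "eef_pos": TCP position; "ee_rot": TCP orientation; "force": force on the tool from outside, world axes, zero at the start; "moment": the same for the moment, N m; "width": finger opening in m; "gripper_force": force on a finger pad.
Only numpy, scipy, OpenCV 4.12 (cv2) and the standard library are available. Lean on these libraries where they do the work, as an engineer would, in place of code of your own. Each camera call takes 0.05 s, during which the arm holds its last target. There are 200 camera calls.

## Working session

There is one attempt and no reset: what is moved stays moved. The work goes in short steps, Python scripts to look and compute and a tool call to move; the robot and the scene stay as the last step left them, time stands still between calls to the robot, and variables do not carry over. Pictures are saved under pics/ and viewed, at most 10 in all, crops included, and the job is handed in when it is done.

Besides the shell and the picture viewer there is one more tool, called as name(argument=value, ...) on one line, values as JSON. step_arm: Moves the arm, as the interface text tells. Its arguments: {"type":"object","properties":{"rows":{"type":"array"},"newtons":{"type":"number"}},"required":["rows"]}

```bash
mkdir -p pics; cat > h.py <<'E'
import numpy as np, cv2
from station import arm
def grab(n,save=None):
    f=arm.grab_frame(n); 
    if save: cv2.imwrite('pics/'+save,f['color'])
    return f
def cam(f):
    F=f['color'].shape[0]/2/np.tan(np.radians(f['vfov'])/2)
    K=np.array([[F,0,f['cx']],[0,F,f['cy']],[0,0,1.]])
    R=cv2.Rodrigues(np.array(f['rvec'],float))[0]; return K,R,np.array(f['tvec'],float).ravel()
def onplane(f,uv,z):
    K,R,t=cam(f); C=-R.T@t
    d=R.T@np.linalg.inv(K)@np.array([uv[0],uv[1],1.]); return C+d*(z-C[2])/d[2]
def proj(f,P):
    K,R,t=cam(f); p=K@(R@np.array(P,float)+t); return p[:2]/p[2]
E
python3 - <<'E'
from h import *
import pickle
fs={n:grab(n,n+'0.png') for n in('scene','top')}
pickle.dump(fs,open('f0.pkl','wb'))
s=arm.get_state();print(s)
for n in fs: K,R,t=cam(fs[n]);print(n,-R.T@t,R[2],K[0,0])
im=np.vstack([fs['scene']['color'],fs['top']['color']]);im=cv2.hconcat([fs['scene']['color'],fs['top']['color']])
E
```

```text
{'t': 0.1, 'q': array([-9.20898645e-01,  3.59333660e-01,  1.11814681e-02, -2.63009737e-04,
       -1.22413647e+00, -2.88101693e-01]), 'qd': array([-3.21208719e-05, -8.19432890e-04,  2.60352069e-03,  1.17514022e-03,
        7.57801545e-04, -3.92496973e-04]), 'joint_efforts': array([-1.51843884e-03, -5.84162557e+01,  2.93753690e+01,  7.01556444e+00,
        1.01882775e-02, -4.59843875e-05]), 'eef_pos': array([ 0.23873004, -0.63091597,  0.22572619]), 'ee_rot': array([ 3.14009157e+00, -1.86983253e-04, -2.77988607e+00]), 'force': array([ 0.25180335,  0.39812338, -0.26215905]), 'moment': array([ 0.00503144,  0.00257751, -0.02294654]), 'gripper_force': 0.0, 'width': 0.08733792663638991}
scene [0.17119011 0.64796077 0.82333054] [ 0.30438981 -0.6323869  -0.71234378] 392.13332798663555
top [ 0.43374141 -0.02614099  0.98505892] [ 0.09500509  0.01299119 -0.99539201] 415.0945542208313
```

View pics/top0.png

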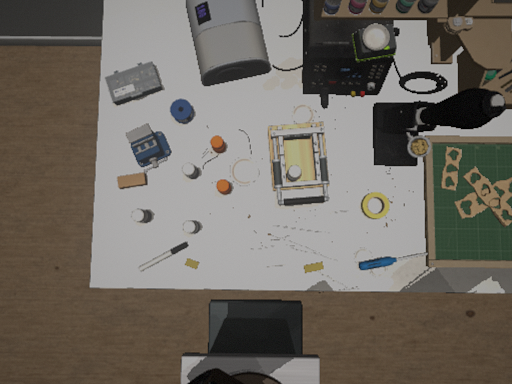

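View pics/scene0.png

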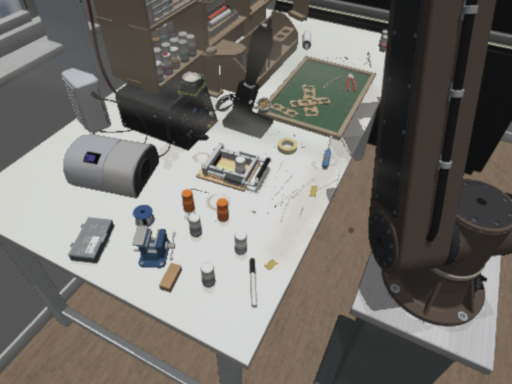

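The top view shows white-capped pots at (190,171), (140,215) and (190,227), and one in the frame at (294,172). There are two orange-capped jars at (217,144) and (223,187), which are the look-alikes to leave alone. The frame is at about (300,165), with its handle at (305,200). The white-capped ones fit the description, and I'll confirm that in a crop.

```bash
python3 - <<'E'
from h import *
import pickle
fs=pickle.load(open('f0.pkl','rb'));c=fs['top']['color']
a=cv2.resize(c[120:250,115:245],None,fx=3,fy=3,interpolation=cv2.INTER_CUBIC)
b=cv2.resize(c[110:215,255:340],None,fx=4.2,fy=3.714,interpolation=cv2.INTER_CUBIC)
cv2.imwrite('pics/crop1.png',np.hstack([a,b]))
f=fs['top']
for n,p in dict(A=(190,171),B=(140,215),C=(190,227),P1=(294,172)).items(): print(n,onplane(f,p,.066 if n!='P1' else .075).round(3))
# corresponding in scene
for n,p in dict(A=(190,171),B=(140,215),C=(190,227)).items(): print(n,proj(fs['scene'],onplane(f,p,.066)).round(0))
E
```

```text
A [0.567 0.139 0.066]
B [0.468 0.248 0.066]
C [0.442 0.136 0.066]
P1 [ 0.565 -0.093  0.075]
A [197. 217.]
B [208. 265.]
C [241. 234.]
```

View pics/crop1.png

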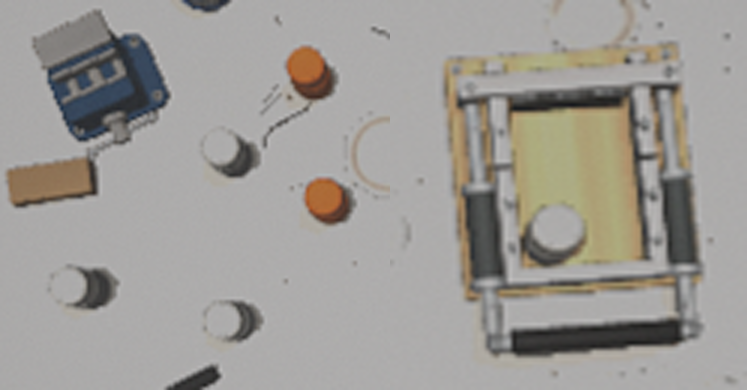

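The crop confirms it. White caps are at A (189,170), B (138,215) and C (189,227), and pot_1 is in the frame. The orange-capped jars are the look-alikes and will stay where they are. Next I'll measure the frame from the black grip sleeve and the caps.

```bash
cat >> h.py <<'E'
def sleeve(f,roi,thr=75,z=.05):
    u0,u1,v0,v1=roi; g=f['color'][v0:v1,u0:u1].max(2)
    n,l,s,c=cv2.connectedComponentsWithStats((g<thr).astype(np.uint8)); k=1+np.argmax(s[1:,4])
    v,u=np.nonzero(l==k); P=np.array([onplane(f,(a+u0,b+v0),z)[:2] for a,b in zip(u,v)])
    (c0,wh,an)=cv2.minAreaRect(P.astype(np.float32)*1000)
    m=P.mean(0); d=np.linalg.svd(P-m)[2][0]; d=d*np.sign(d[1]) # frame y
    th=np.arctan2(-d[0],d[1]); return np.array(c0)/1000,m,wh,th,s[k]
E
python3 - <<'E'
from h import *
import pickle
fs=pickle.load(open('f0.pkl','rb'));f=fs['top']
c0,m,wh,th,s=sleeve(f,(276,334,193,208));print('sleeve',c0,m,wh,th,s)
for r in [(c0),(m)]: print('origin',r+.046*np.array([np.cos(th),np.sin(th)]))
g=f['color'].max(2)
for n,(u,v,z) in dict(A=(189,170,.066),B=(138.3,215.3,.066),C=(189.3,226.7,.066),P1=(294,172,.075)).items(): print(n,onplane(f,(u,v),z).round(4))
for z in(0,.15,.25): print('box',onplane(f,(345,95),z),'vise',onplane(f,(165,160),z*.4))
o=c0+.046*np.array([np.cos(th),np.sin(th)])
for n,(x,y,z) in dict(gripL=(-.046,.046,.05),gripR=(-.046,-.046,.05),brL=(.108,.062,.045),brR=(.108,-.062,.045),p1=(.017,.0175,.075)).items():
    p=proj(f,[o[0]+x*np.cos(th)-y*np.sin(th),o[1]+x*np.sin(th)+y*np.cos(th),z]);print(n,p.round(1),'crop',(390+(p[0]-255)*4.2).round(),((p[1]-110)*3.714).round())
E
```

```text
sleeve [ 0.50446313 -0.11705363] [ 0.50449866 -0.116851  ] (13.784077644348145, 90.3853988647461) 0.08363057005370404 [  8   3  41   9 247]
origin [ 0.55030236 -0.11321111]
origin [ 0.55033789 -0.11300848]
A [0.5693 0.1413 0.066 ]
B [0.4669 0.2515 0.066 ]
C [0.4428 0.1374 0.066 ]
P1 [ 0.5654 -0.093   0.075 ]
box [ 0.76622309 -0.22215781  0.        ] vise [0.60294053 0.21187641 0.        ]
box [ 0.71559439 -0.19230932  0.15      ] vise [0.5926346  0.19737876 0.06      ]
box [ 0.68184193 -0.17241033  0.25      ] vise [0.58576398 0.18771365 0.1       ]
gripL [283.5 202. ] crop 510.0 342.0
gripR [324.2 198.9] crop 680.0 330.0
brL [271.1 136.1] crop 458.0 97.0
brR [324.8 132.1] crop 683.0 82.0
p1 [294.6 171.8] crop 556.0 230.0
```

step_arm(rows=[[0.05, 0.07, 0, 0.13, 0.0876], [0.09, 0.13, 0, 0.26, 0.0876], [0.13, 0.18, 0, 0.4, 0.0876], [0.16, 0.23, 0, 0.53, 0.0876], [0.19, 0.28, 0, 0.65, 0.0876], [0.19, 0.33, 0, 0.78, 0.0876], [0.19, 0.38, 0, 0.9, 0.0876], [0.19, 0.43, 0, 1.02, 0.0876], [0.19, 0.48, 0, 1.15, 0.0876], [0.195, 0.53, 0, 1.293, 0.0876], [0.2, 0.58, 0, 1.293, 0.0876], [0.204, 0.63, 0, 1.293, 0.07], [0.204, 0.68, 0, 1.293, 0.07], [0.204, 0.73, 0, 1.293, 0.07], [0.204, 0.768, -0.03, 1.293, 0.07], [0.204, 0.768, -0.03, 1.293, 0.07], [0.204, 0.768, -0.03, 1.293, 0.07]])

```text
t: 1.8
eef_pos: [0.4422, 0.1398, 0.1955]
ee_rot: [3.141, -0.0, -1.484]
force: [0.9, -0.3, -0.2]
width: 0.0698
gripper_force: 0.0
```

```bash
python3 - <<'E'
from h import *
s=arm.get_state();print(s['t'],s['eef_pos'],s['ee_rot'],s['width'],s['q'])
f=grab('wrist','w1.png');K,R,t=cam(f);print(-R.T@t,R[2])
print(proj(f,[.4428,.1374,.066]),proj(f,s['eef_pos']))
E
```

```text
1.8 [0.44221412 0.13975699 0.1955389 ] [ 3.14080645e+00 -8.51026384e-05 -1.48443271e+00] 0.06977731434462199 [ 7.32108682e-01  3.00969343e-02 -4.80276589e-01 -4.64163862e-04
 -1.06110197e+00 -6.45518486e-01]
[0.44897552 0.07296574 0.35403423] [-0.02259562  0.24540726 -0.9691567 ]
[255.711932   183.57733486] [256.78792232 237.58674805]
```

View pics/w1.png

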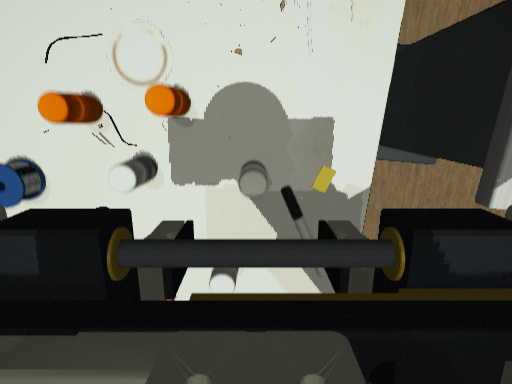

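The wrist view shows pot C's cap at about (254,180), against a predicted (256,184), which agrees to 2–3 mm. Pot A is at (125,178) and the orange jars are at upper left. I'll refine the two cap centres.

```bash
python3 - <<'E'
from h import *
f=grab('wrist');g=cv2.cvtColor(f['color'],6)
for n,(u,v) in dict(C=(254,180),A=(125,178)).items():
    r=g[v-32:v+32,u-32:u+32];r=cv2.resize(r,None,fx=4,fy=4,interpolation=cv2.INTER_CUBIC)
    c=cv2.HoughCircles(cv2.GaussianBlur(r,(7,7),2),cv2.HOUGH_GRADIENT,1.5,40,param1=60,param2=15,minRadius=44,maxRadius=76)
    for x in c[0][:4]:
        p=(u-32+x[0]/4,v-32+x[1]/4);print(n,p,x[2]/4,onplane(f,p,.066).round(4))
E
```

```text
C (np.float32(254.8125), np.float32(178.9375)) 15.425 [0.4443 0.1337 0.066 ]
C (np.float32(227.0625), np.float32(163.9375)) 16.2875 [0.4724 0.1213 0.066 ]
C (np.float32(225.9375), np.float32(198.0625)) 17.9375 [0.4713 0.1556 0.066 ]
C (np.float32(269.4375), np.float32(194.6875)) 18.7625 [0.4284 0.1484 0.066 ]
A (np.float32(120.1875), np.float32(177.3125)) 15.3125 [0.5758 0.1436 0.066 ]
A (np.float32(142.6875), np.float32(166.4375)) 13.775 [0.5538 0.1309 0.066 ]
A (np.float32(120.5625), np.float32(148.0625)) 14.075 [0.5748 0.1149 0.066 ]
A (np.float32(144.1875), np.float32(200.5625)) 17.525 [0.5525 0.1653 0.066 ]
```

step_arm(rows=[[0.001, -0.002, -0.05, 0, 0.07], [0.001, -0.002, -0.1, 0, 0.07], [0.001, -0.002, -0.14, 0, 0.07], [0.001, -0.002, -0.152, 0, 0.07], [0.001, -0.002, -0.152, 0, 0.07], [0.001, -0.002, -0.152, 0, 0.07]])

```text
t: 2.5
eef_pos: [0.4443, 0.1345, 0.045]
ee_rot: [-3.141, -0.0, -1.487]
force: [0.5, 0.2, 0.9]
width: 0.07
gripper_force: 0.0
```

```bash
python3 - <<'E'
from h import *
s=arm.get_state();print(s['t'],s['eef_pos'],s['ee_rot'])
f=grab('wrist','w2.png');print(proj(f,s['eef_pos']))
E
```

```text
2.5 [0.44427921 0.13450092 0.04502739] [-3.14145647e+00 -1.87889087e-04 -1.48702239e+00]
[256.75666954 237.59264309]
```

View pics/w2.png

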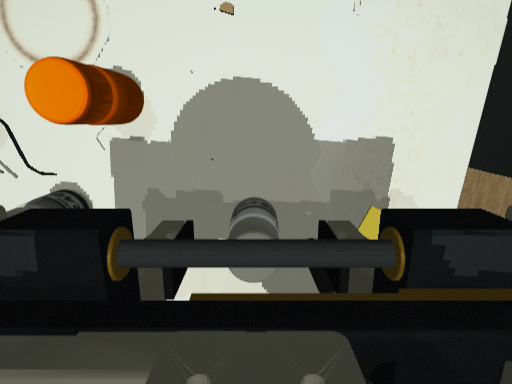

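The wrist view shows pot C centred between the fingers, at column 254. Its cap's lower edge is near row 282.

```bash
python3 - <<'E'
from h import *
f=grab('wrist')
for z in (.064,.066): print(onplane(f,(254,282),z), onplane(f,(229,257),z),onplane(f,(279,257),z))
E
```

```text
[0.44467798 0.15214104 0.064     ] [0.45862834 0.13897072 0.064     ] [0.43311979 0.13678881 0.064     ]
[0.44476698 0.15093844 0.066     ] [0.45851808 0.13795625 0.066     ] [0.43337389 0.13580551 0.066     ]
```

step_arm(rows=[[0, 0, 0, 0, 0.02], [0, 0, 0, 0, 0.02], [0, 0, 0, 0, 0.02], [0, 0, 0, 0, 0.02], [0, 0, 0, 0, 0.02]], newtons=20)

```text
t: 3.1
eef_pos: [0.4439, 0.1348, 0.0447]
ee_rot: [-3.141, 0.0, -1.487]
force: [0.4, -0.5, -0.2]
width: 0.0356
gripper_force: 0.0
```

step_arm(rows=[[0, 0, 0, 0, 0.02], [0, 0, 0, 0, 0.02], [0, 0, 0.04, 0, 0.02], [0, 0, 0.085, 0, 0.02], [0.01, -0.02, 0.1, 0, 0.02], [0.03, -0.06, 0.1, 0, 0.02], [0.05, -0.105, 0.1, 0, 0.02], [0.07, -0.15, 0.1, 0, 0.02], [0.09, -0.19, 0.1, 0, 0.02], [0.105, -0.225, 0.1, 0, 0.02], [0.117, -0.25, 0.1, 0, 0.02], [0.125, -0.265, 0.1, 0, 0.02], [0.125, -0.265, 0.1, 0, 0.02], [0.125, -0.265, 0.1, 0, 0.02], [0.125, -0.265, 0.1, 0, 0.02]], newtons=20)

```text
t: 4.6
eef_pos: [0.5685, -0.1294, 0.1445]
ee_rot: [3.141, 0.0, -1.486]
force: [-1.2, 0.1, 0.5]
width: 0.0296
gripper_force: 19.9
```

```bash
python3 - <<'E'
from h import *
s=arm.get_state();print(s['t'],s['eef_pos'],s['ee_rot'],s['width'],s['gripper_force'])
f=grab('wrist','w3.png')
for n,(x,y,z) in dict(P1=(.5658,-.0943,.075),p1b=(.5658,-.0943,.009)).items(): print(n,proj(f,[x,y,z]))
E
```

```text
4.6 [ 0.56848334 -0.12943692  0.14450441] [ 3.14125913e+00  2.16199530e-04 -1.48598411e+00] 0.02956505658492481 19.924499988555908
P1 [255.92533097 244.12623318]
p1b [255.79582934 217.67344883]
```

View pics/w3.png

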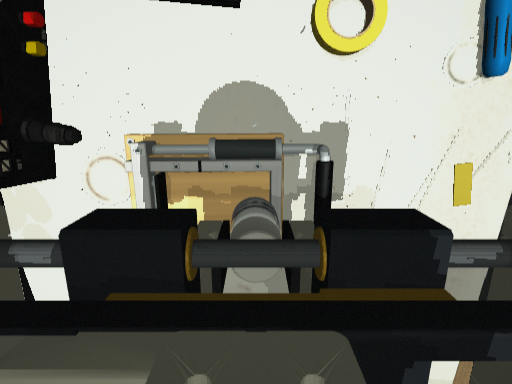

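The wrist view shows the pot held at (255,230) over the frame. The right wall top is at rows 160–171, the fence at columns 270–282, and the grip sleeve at columns 316–332. I'll check the frame's estimated position against these edges.

```bash
python3 - <<'E'
from h import *
f=grab('wrist');th=.084
def W(x,y,z): return [.5503+x*np.cos(th)-y*np.sin(th),-.1131+x*np.sin(th)+y*np.cos(th),z]
for a in [(0.03,-.035,.037),(.06,-.035,.037),(0,-.03,.037),(-.01,-.03,.037),(-.01,-.045,.037),(.084,-.045,.037)]: print('pred',a,proj(f,W(*a)).round(1))
for x in(-.0385,-.0535): print('grip edge',proj(f,W(x,-.03,.046)).round(1))
g=cv2.cvtColor(f['color'],6)
print('col240 rows150-185',g[150:186,240]);print('col200',g[150:186,200]);print('row 185 cols 262-340',g[185,262:340]);print('row 195',g[195,262:340])
E
```

```text
pred (0.03, -0.035, 0.037) [241.8 172.8]
pred (0.06, -0.035, 0.037) [208.6 172.7]
pred (0, -0.03, 0.037) [274.8 178.2]
pred (-0.01, -0.03, 0.037) [285.9 178.3]
pred (-0.01, -0.045, 0.037) [286.3 161.8]
pred (0.084, -0.045, 0.037) [181.4 161.6]
grip edge [319.3 180.4]
grip edge [336.3 180.4]
col240 rows150-185 [ 46  42  41  39  37  33  33  30  42  58  94 126 137 138 137 136 136 134
 132 132 117 120 129 129 131 133 137 138 137 139 139 140 137 135 133 121]
col200 [125 117 107  88  93 100  95  73  62  63  39  11  15  12  13  15  13  13
  12  14  12  25  95 125 130 131 133 133 138 137 139 139 134 133 132 132]
row 185 cols 262-340 [134 135 135 133 133 134 134 112  54 100 127 133 134 134 131 129 131 135
 135 112 119 100 143 145 145 143 143 144 146 143 144 143 145 144 142 146
 131 132 143 145 142 143 143 145 145 143 145 122 134 121 121 122 122  30
   9  12  15  16  17  20  28  35  43  47  41  32  24  15  11  12 106 146
 141 145 144 145 145 145]
row 195 [114 114 114 115 116 116 117 100  52  88 119 121 121 120 119 120 132 135
 134 109 108 102 122 122 123 122 123 121 121 122 122 121 121 121 121 121
 122 121 227 226 226 227 226 199 133 122 122 122 121 122 121 122 104   8
   6   7  11  17  17  21  28  36  37  38  21  17   7   9   9  31 121 121
 123 123 121 121 123 121]
```

step_arm(rows=[[0.003, -0.001, 0, 0, 0.02], [0.003, -0.001, -0.03, 0, 0.02], [0.003, -0.001, -0.055, 0, 0.02], [0.003, -0.001, -0.07, 0, 0.02], [0.003, -0.001, -0.08, 0, 0.02], [0.003, -0.001, -0.086, 0, 0.02], [0.003, -0.001, -0.089, 0, 0.02], [0.003, -0.001, -0.089, 0, 0.02]])

```text
t: 5.5
eef_pos: [0.5722, -0.1312, 0.0558]
ee_rot: [-3.141, -0.0, -1.487]
force: [0.3, 1.2, -1.3]
width: 0.0294
gripper_force: 19.9
```

step_arm(rows=[[0, 0, -0.001, 0, 0.02], [0, 0, -0.001, 0, 0.02], [0, 0, -0.001, 0, 0.044], [0, 0, -0.001, 0, 0.044], [0, 0, -0.001, 0, 0.044], [0, 0, 0.03, 0, 0.044], [0, 0, 0.07, 0, 0.044], [0, 0, 0.1, 0, 0.044], [0, 0.05, 0.12, 0, 0.044], [0, 0.1, 0.12, 0, 0.044], [0, 0.15, 0.12, 0, 0.07], [0, 0.2, 0.12, 0, 0.07], [0, 0.24, 0.12, 0, 0.07], [0, 0.26, 0.12, 0, 0.07], [0, 0.27, 0.12, 0, 0.07], [0, 0.27, 0.12, 0, 0.07], [0, 0.27, 0.12, 0, 0.07]])

```text
t: 7.2
eef_pos: [0.5718, 0.138, 0.1755]
ee_rot: [3.141, -0.0, -1.487]
force: [-0.1, -0.4, -0.1]
width: 0.0699
gripper_force: 0.0
```

```bash
cat >> h.py <<'E'
def caps(f,u,v,z,h=40,rmin=10,rmax=22):
    u,v=int(u),int(v);g=cv2.cvtColor(f['color'],6);r=g[max(v-h,0):v+h,max(u-h,0):u+h];r=cv2.resize(r,None,fx=4,fy=4,interpolation=cv2.INTER_CUBIC)
    c=cv2.HoughCircles(cv2.GaussianBlur(r,(7,7),2),cv2.HOUGH_GRADIENT,1.5,40,param1=60,param2=15,minRadius=4*rmin,maxRadius=4*rmax)
    for x in ([] if c is None else c[0][:3]):
        p=(max(u-h,0)+x[0]/4,max(v-h,0)+x[1]/4);print(np.round(p,1),x[2]/4,onplane(f,p,z).round(4))
E
python3 - <<'E'
from h import *
s=arm.get_state();print(s['t'],s['eef_pos'],s['ee_rot'][2],s['width'])
f=grab('wrist','w4.png');p=proj(f,[.5693,.1413,.066]);print(p);caps(f,*p,.066)
t=grab('top');cv2.imwrite('pics/c4.png',np.hstack([cv2.resize(t['color'][125:210,260:340],(400,384)),f['color'][:,150:350]]))
E
```

```text
7.2 [0.57175351 0.13801706 0.17549375] -1.4869933277443552 0.06993119724973919
[258.55021263 194.5152783 ]
[253.1 181.6] 13.975 [0.5754 0.1295 0.066 ]
[252.3 195.1] 14.65 [0.575  0.1423 0.066 ]
[230.9 168.8] 14.875 [0.5964 0.1194 0.066 ]
```

View pics/c4.png

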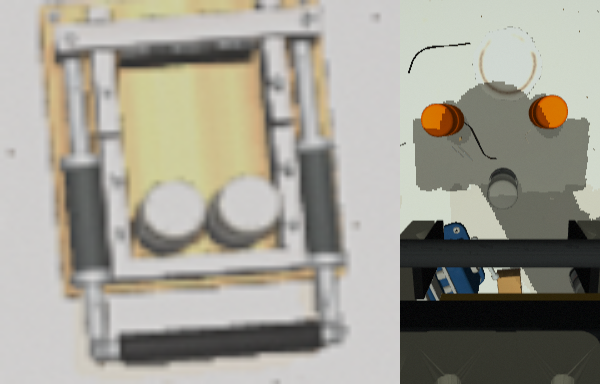

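The picture shows both front pots standing side by side in the frame. Pot A's cap is at (252,194) in the wrist view. I'll descend on A and grip it.

step_arm(rows=[[0.0025, 0.0025, -0.04, 0, 0.07], [0.0025, 0.0025, -0.085, 0, 0.07], [0.0025, 0.0025, -0.115, 0, 0.07], [0.0025, 0.0025, -0.13, 0, 0.07], [0.0025, 0.0025, -0.13, 0, 0.07], [0.0025, 0.0025, -0.13, 0, 0.07]])

```text
t: 7.9
eef_pos: [0.5748, 0.1405, 0.046]
ee_rot: [-3.141, -0.0, -1.488]
force: [0.7, 0.4, -0.1]
width: 0.07
gripper_force: 0.0
```

```bash
python3 - <<'E'
from h import *
s=arm.get_state();print(s['eef_pos'])
f=grab('wrist');g=cv2.cvtColor(f['color'],6)
for u in(248,254,260):print(g[266:296,u])
for r in (272,):print(g[r,215:300])
for v in (276,280,284): print(v,onplane(f,(254,v),.066))
E
```

```text
[0.57483403 0.140471   0.04601411]
[ 35  79 116 125 124 126 127 125 126 126 125 124 115 112 115 117 117 117
 117 117 117 116 118 118 119 118 108  69  43  40]
[ 37  77 117 125 127 126 125 124 125 126 126 127 126 115 114 116 118 117
 118 117 117 117 116 116 117 117 107  73  42  41]
[ 37  79 114 124 124 124 126 125 124 125 124 126 123 114 114 117 118 118
 118 118 117 118 118 118 118 116 106  72  40  42]
[223 223 223 223 223 224 223 223 224 222 222 223 222 223 223 224 223 222
 224 175 157 140 111 120 125 126 124 126 125 124 125 126 127 127 125 125
 126 125 125 125 126 126 125 125 125 126 125 125 124 124 124 125 123 124
 123 123 123 122 118 114 112 115 118 118 118 120 119 118 118 119 119 120
 119 119 121 118 118 117 118 119 117 117 120 119 118]
276 [0.57528164 0.15334756 0.066     ]
280 [0.57509142 0.15563784 0.066     ]
284 [0.57489979 0.15794503 0.066     ]
```

```bash
python3 - <<'E'
from h import *
import pickle
s=arm.get_state();f=grab('wrist');K,R,t=cam(f);C=-R.T@t
C3=C-s['eef_pos']+np.array([.56848,-.12944,.1445]);f['tvec']=-R@C3
T=pickle.load(open('f0.pkl','rb'))['top']
for z in(.0,.03,.06,.09,.12): print(z,onplane(f,(81,135),z).round(3),onplane(T,(324.5,106),z).round(3))
g=cv2.cvtColor(T['color'],6);print(g[90:116,318:332])
E
```

```text
0.0 [ 0.747 -0.163  0.   ] [ 0.739 -0.172  0.   ]
0.03 [ 0.73  -0.166  0.03 ] [ 0.729 -0.168  0.03 ]
0.06 [ 0.713 -0.17   0.06 ] [ 0.72  -0.163  0.06 ]
0.09 [ 0.696 -0.173  0.09 ] [ 0.711 -0.159  0.09 ]
0.12 [ 0.679 -0.176  0.12 ] [ 0.701 -0.154  0.12 ]
[[ 34  31  31  34  34  37  35  32  34  34  32  32  28  29]
 [ 34  31  33  35  34  36  36  37  35  35  32  32  31  29]
 [ 31  31  35  35  35  37  38  32  35  35  31  29  26  29]
 [ 26  25  31  33  37  37  37  35  39  32  24  25  19  23]
 [148 130  35  32  36  37  36  35  35  29  88 148 145 145]
 [161 104  30  33  37  37  41  40  33  27 107 180 174 172]
 [166 124  35  32  38  42  43  43  38  30 104 176 170 169]
 [170 166 125  30  41  43  39  44  39  31 104 176 171 152]
 [171 175 152  25  40  44  45  43  38  31 106 175 171 160]
 [171 173 150  25  38  49  47  44  41  32 104 175 171 170]
 [169 174 150  28  37  44  44  41  41  33 104 176 170 169]
 [168 174 151  26  38  39  38  43  39  32 105 176 170 169]
 [170 173 150  28  36  40  45  43  42  34 105 177 169 169]
 [170 172 149  28  36  36  38  40  39  35 105 176 170 170]
 [169 172 147  26  35  38  42  40  36  29 104 174 170 169]
 [171 172 167 122  28  37  42  40  35  87 155 173 170 169]
 [168 171 173 151  26  34  36  36  32 104 178 171 171 169]
 [169 170 171 166 120  25  30  28  25 100 175 171 169 170]
 [170 170 171 171 167 120  81 148 144 151 172 170 171 170]
 [172 168 169 171 172 164 151 175 174 173 170 169 169 170]
 [169 170 169 169 171 170 171 172 170 171 169 170 171 168]
 [170 170 169 169 170 170 169 170 170 169 170 169 170 169]
 [169 171 169 170 169 169 170 169 170 169 170 170 168 169]
 [171 170 169 170 170 170 169 169 170 170 170 170 169 170]
 [170 169 169 171 170 169 171 170 169 169 170 170 170 170]
 [171 172 172 170 171 170 170 169 169 170 170 169 169 171]]
```

step_arm(rows=[[0, 0, 0, 0, 0.02], [0, 0, 0, 0, 0.02], [0, 0, 0, 0, 0.02], [0, 0, 0, 0, 0.02], [0, 0, 0, 0, 0.02], [0, 0, 0, 0, 0.02], [0, 0, 0, 0, 0.02], [0, 0, 0.04, 0, 0.02], [0, 0, 0.085, 0, 0.02], [0, 0, 0.1, 0, 0.02], [0, 0, 0.1, 0, 0.02]], newtons=20)

```text
t: 9.1
eef_pos: [0.5759, 0.142, 0.1487]
ee_rot: [-3.137, 0.002, -1.486]
force: [-0.1, -0.1, -0.6]
width: 0.0286
gripper_force: 25.5
```

step_arm(rows=[[0.01, -0.04, 0, 0, 0.02], [0.02, -0.085, 0, 0, 0.02], [0.035, -0.13, 0, 0, 0.02], [0.045, -0.17, 0, 0, 0.02], [0.055, -0.205, 0, 0, 0.02], [0.059, -0.225, 0, 0, 0.02], [0.059, -0.23, 0, 0, 0.02], [0.059, -0.23, 0, 0, 0.02], [0.059, -0.23, -0.02, 0, 0.02], [0.059, -0.23, -0.035, 0, 0.02], [0.059, -0.23, -0.035, 0, 0.02], [0.059, -0.23, -0.035, 0, 0.02]])

```text
t: 10.3
eef_pos: [0.6332, -0.0878, 0.1105]
ee_rot: [3.141, -0.0, -1.485]
force: [0.8, -0.2, 0.2]
width: 0.0289
gripper_force: 25.5
```

```bash
python3 - <<'E'
from h import *
s=arm.get_state();print(s['eef_pos'],s['force'])
f=grab('wrist','w5.png')
E
```

```text
[ 0.63324987 -0.08782663  0.11053499] [ 0.76371934 -0.21587031  0.20534476]
```

View pics/w5.png

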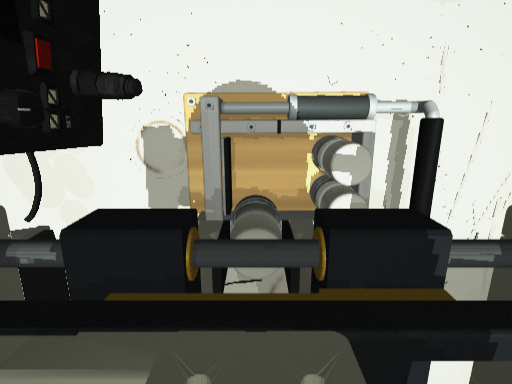

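The wrist view shows the held pot over the back-left place. The bridge's front edge is near column 220 and the fence's inner edge near column 360. The front pots are at (350,160) and (345,195). I'll check the position against those edges.

```bash
python3 - <<'E'
from h import *
f=grab('wrist');th=.084
o=np.array([.5525,-.1138])
def fr(p): d=p[:2]-o; return (np.array([[np.cos(th),np.sin(th)],[-np.sin(th),np.cos(th)]])@d).round(4)
g=cv2.cvtColor(f['color'],6);print(g[165,196:250]);print(g[150,340:385]);print(g[112:140,240])
print('bridge front',fr(onplane(f,(220,165),.045)),'fence in',fr(onplane(f,(360,140),.037)),'wall',fr(onplane(f,(240,133),.037)))
print('tcp',fr(arm.get_state()['eef_pos']))
E
```

```text
[141 141 141 140 142 142 141 141 129 143 145 145 145 147 144 145 149 149
 148 149 149 149 150 148 141 122  66 124 147  73  19  16  17  17   9   9
  88 121 120 144 144 143 143 145 144 144 144 144 144 144 144 145 146 144]
[233 236 242 244 244 244 243 244 243 243 243 244 243 243 243 243 243 164
 163 161 162 163 164 162 160 158 155 152 148 129 141 144 145 142 194 242
 243 243 243 242 242 242 243 243 243]
[107  88  99 114 111 112 121 110 111 131 143 148 150 147 148 147 146 146
 147 148 133 108 108 115 114 126 135 136]
bridge front [ 0.1109 -0.0121] fence in [ 0.0036 -0.0305] wall [ 0.0959 -0.0355]
tcp [0.0833 0.0187]
```

step_arm(rows=[[0, -0.001, 0, 0, 0.02], [0, -0.001, -0.025, 0, 0.02], [0, -0.001, -0.04, 0, 0.02], [0, -0.001, -0.048, 0, 0.02], [0, -0.001, -0.053, 0, 0.02], [0, -0.001, -0.055, 0, 0.02], [0, -0.001, -0.055, 0, 0.02], [0, -0.001, -0.055, 0, 0.02]])

```text
t: 11.2
eef_pos: [0.6339, -0.0897, 0.0563]
ee_rot: [-3.14, -0.0, -1.487]
force: [1.1, -0.7, -0.6]
width: 0.0289
gripper_force: 25.5
```

step_arm(rows=[[0, 0, -0.001, 0, 0.02], [0, 0, -0.001, 0, 0.044], [0, 0, -0.001, 0, 0.044], [0, 0, -0.001, 0, 0.044], [0, 0, 0.03, 0, 0.044], [0, 0, 0.07, 0, 0.044], [0, 0, 0.11, 0, 0.044], [-0.02, 0.04, 0.13, 0, 0.044], [-0.04, 0.085, 0.13, 0, 0.044], [-0.06, 0.13, 0.13, 0, 0.07], [-0.085, 0.175, 0.13, 0, 0.07], [-0.105, 0.22, 0.13, 0, 0.07], [-0.125, 0.265, 0.13, 0, 0.07], [-0.145, 0.305, 0.13, 0, 0.07], [-0.16, 0.33, 0.13, 0, 0.07], [-0.166, 0.34, 0.13, 0, 0.07], [-0.166, 0.34, 0.13, 0, 0.07], [-0.166, 0.34, 0.13, 0, 0.07]])

```text
t: 13.0
eef_pos: [0.4675, 0.2498, 0.1856]
ee_rot: [3.142, -0.0, -1.486]
force: [-0.4, -1.2, 0.5]
width: 0.0702
gripper_force: 0.0
```

```bash
python3 - <<'E'
from h import *
s=arm.get_state();print(s['t'],s['eef_pos'],s['ee_rot'][2],s['width'])
f=grab('wrist','w6.png');p=proj(f,[.468,.2505,.066]);print(p);caps(f,*p,.066)
t=grab('top');cv2.imwrite('pics/c6.png',np.hstack([cv2.resize(t['color'][125:210,260:340],(400,384)),f['color'][:,150:350]]))
E
```

```text
13.0 [0.46752061 0.24982211 0.18556589] -1.4864554675019201 0.07016072267362335
[255.66635402 188.96489025]
[253.1 189.8] 14.275 [0.4704 0.2515 0.066 ]
[253.1 179.7] 15.4 [0.4712 0.2417 0.066 ]
[223.4 199.2] 17.0875 [0.4982 0.2633 0.066 ]
```

View pics/c6.png

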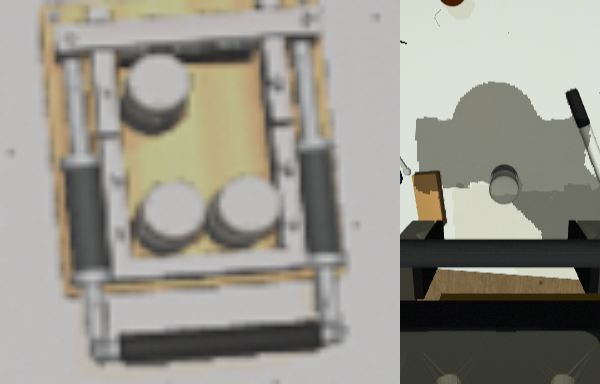

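Three pots are now standing in the frame, front left, front right and back left. Pot B's cap is at about (254,188) in the wrist view.

step_arm(rows=[[0.002, 0, -0.04, 0, 0.07], [0.002, 0, -0.085, 0, 0.07], [0.002, 0, -0.12, 0, 0.07], [0.002, 0, -0.139, 0, 0.07], [0.002, 0, -0.14, 0, 0.07], [0.002, 0, -0.14, 0, 0.07]])

```text
t: 13.7
eef_pos: [0.47, 0.2496, 0.0457]
ee_rot: [3.141, -0.001, -1.488]
force: [0.4, 1.3, 0.4]
width: 0.0703
gripper_force: 0.0
```

```bash
python3 - <<'E'
from h import *
s=arm.get_state();print(s['eef_pos'])
f=grab('wrist');g=cv2.cvtColor(f['color'],6)
for u in(248,254,260):print(g[266:296,u])
for v in (272,276,280,284): print(v,onplane(f,(254,v),.066))
E
```

```text
[0.47002162 0.24956897 0.04573073]
[ 35  74 107 117 116 117 118 119 118 117 117 119 117 110 138 189 210 213
 212 215 213 213 213 212 213 213 191 115  39  39]
[ 34  74 107 117 118 118 117 119 118 118 119 119 118 117 115 131 183 209
 212 213 212 213 214 213 212 213 191 116  39  40]
[ 35  72 107 114 118 116 118 118 117 117 118 119 118 117 113 133 189 213
 212 214 213 214 212 211 212 212 190 115  40  39]
272 [0.47065674 0.26000192 0.066     ]
276 [0.47046866 0.26227014 0.066     ]
280 [0.4702792  0.26455501 0.066     ]
284 [0.47008835 0.26685671 0.066     ]
```

step_arm(rows=[[0, 0, 0, 0, 0.02], [0, 0, 0, 0, 0.02], [0, 0, 0, 0, 0.02], [0, 0, 0, 0, 0.02], [0, 0, 0, 0, 0.02], [0, 0, 0, 0, 0.02], [0, 0, 0, 0, 0.02], [0, 0, 0.04, 0, 0.02], [0, 0, 0.085, 0, 0.02], [0.01, -0.03, 0.1, 0, 0.02], [0.03, -0.075, 0.1, 0, 0.02], [0.05, -0.12, 0.1, 0, 0.02], [0.07, -0.165, 0.1, 0, 0.02], [0.09, -0.21, 0.1, 0, 0.02], [0.11, -0.255, 0.1, 0, 0.02], [0.13, -0.3, 0.1, 0, 0.02], [0.148, -0.335, 0.1, 0, 0.02], [0.16, -0.36, 0.1, 0, 0.02], [0.167, -0.374, 0.1, 0, 0.02], [0.167, -0.374, 0.1, 0, 0.02]])

```text
t: 15.75
eef_pos: [0.6366, -0.1254, 0.1447]
ee_rot: [3.14, -0.0, -1.489]
force: [-0.3, -0.1, -2.3]
width: 0.0287
gripper_force: 28.9
```

step_arm(rows=[[0, 0, 0, 0, 0.02], [0, 0, -0.01, 0, 0.02], [0, 0, -0.01, 0, 0.02]])

```text
t: 16.05
eef_pos: [0.6352, -0.1225, 0.134]
ee_rot: [3.139, 0.001, -1.486]
force: [-0.3, 0.8, -0.6]
width: 0.0286
gripper_force: 28.9
```

step_arm(rows=[[0, 0, -0.03, 0, 0.02], [0, 0, -0.055, 0, 0.02], [0, 0, -0.068, 0, 0.02], [0, 0, -0.076, 0, 0.02], [0, 0, -0.08, 0, 0.02], [0, 0, -0.08, 0, 0.02], [0, 0, -0.08, 0, 0.02]])

```text
t: 16.75
eef_pos: [0.6371, -0.1238, 0.0565]
ee_rot: [-3.14, -0.0, -1.487]
force: [0.2, 0.0, -0.4]
width: 0.0289
gripper_force: 28.9
```

step_arm(rows=[[0, 0, -0.001, 0, 0.02], [0, 0, -0.001, 0, 0.044], [0, 0, -0.001, 0, 0.044], [0, 0, -0.001, 0, 0.044], [0, 0, 0.03, 0, 0.044], [0, 0, 0.07, 0, 0.044], [-0.01, 0, 0.1, 0, 0.044], [-0.05, 0.002, 0.11, 0, 0.03], [-0.09, 0.004, 0.11, 0, 0.024], [-0.12, 0.006, 0.11, 0, 0.024], [-0.129, 0.006, 0.11, 0, 0.024], [-0.129, 0.006, 0.11, 0, 0.024], [-0.129, 0.006, 0.11, 0, 0.024]])

```text
t: 18.05
eef_pos: [0.5085, -0.1178, 0.166]
ee_rot: [-3.14, -0.0, -1.486]
force: [0.7, 0.7, 0.2]
width: 0.0241
gripper_force: 0.0
```

```bash
python3 - <<'E'
from h import *
s=arm.get_state();print(s['t'],s['eef_pos'],s['ee_rot'][2],s['width'])
f=grab('wrist');t=grab('top');cv2.imwrite('pics/c7.png',np.hstack([cv2.resize(t['color'][125:210,260:340],(361,384)),f['color'][:,80:420]]))
g=cv2.cvtColor(f['color'],6)
for v in(170,180,190,198): print(v,g[v,225:285])
for v in(0,): 
  for x in(.5003,.5077,.5152): print(proj(f,[x,-.14,.046]))
E
```

```text
18.05 [ 0.50845894 -0.11778887  0.16602033] -1.4864450920954986 0.024079543310161967
170 [117 115  77 128 151 149 148 150 150 149 149 150 149 149 150 148 149 149
 151 149 149 149 150 150  22  10   8   9  13   8  13  13  14  12  10  13
  11   9   8   4 126 125 125 127 151 150 150 149 150 150 150 150 146 149
 150 150 150 151 152 150]
180 [129 118  78 127 151 151 149 151 150 150 150 149 148 150 150 148 149 151
 150 148 151 149 149 150  36   7   9   8  11  13  15  13  14  14  12   9
   9  11   9   4 126 126 126 150 150 150 149 148 149 150 149 149 149 150
 151 149 144 148 151 150]
190 [127 119 102 124 150 150 149 150 150 151 151 150 151 150 128 128 126 127
 129 126 126 128 128 128  43   5   8   6   7  11  11   8   8  10   9   7
   9  10  10   7 126 126 126 125 150 150 150 151 151 150 149 151 150 149
 151 150 151 150 151 151]
198 [123 120 107  93 128 129 128 128 127 128 128 127 127 127 128 126 127 128
 128 126 126 127 127 127  59   6   9   9   8  12  12  13  13   6   9  12
  10  12  11  10 126 128 127 126 128 127 127 127 127 126 126 127 125 126
 125 127 127 124 126 124]
[267.06189405 166.05045202]
[259.22870434 165.38556675]
[251.28119967 164.71097837]
```

View pics/c7.png

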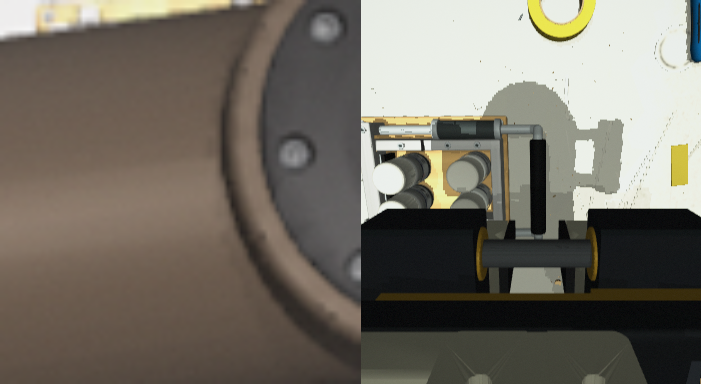

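The wrist view shows all four pots standing in two rows, with caps at about (400,175), (470,170), (400,210) and (470,205) in the crop. The grip sleeve is centred between the fingers at column 257. The top view is blocked by the arm. I'll descend onto the handle.

step_arm(rows=[[0, 0, -0.04, 0, 0.024], [0, 0, -0.08, 0, 0.024], [0, 0, -0.1, 0, 0.024], [0, 0, -0.112, 0, 0.024], [0, 0, -0.122, 0, 0.024], [0, 0, -0.13, 0, 0.024], [0, 0, -0.133, 0, 0.024], [0, 0, -0.133, 0, 0.024]])

```text
t: 18.95
eef_pos: [0.5077, -0.1178, 0.0327]
ee_rot: [-3.141, -0.0, -1.487]
force: [-0.3, 0.5, 0.5]
width: 0.0242
gripper_force: 0.0
```

step_arm(rows=[[0, 0, 0, 0, 0.005], [0, 0, 0, 0, 0.005], [0, 0, 0, 0, 0.005], [0, 0, 0, 0, 0.005], [0, 0, 0, 0, 0.005]], newtons=35)

```text
t: 19.45
eef_pos: [0.5075, -0.1178, 0.0332]
ee_rot: [-3.141, -0.0, -1.487]
force: [-3.2, 1.7, 6.1]
width: 0.014
gripper_force: 35.0
```

step_arm(rows=[[-0.003, -0.0003, 0, 0, 0.005], [-0.007, -0.0006, 0, 0, 0.005], [-0.011, -0.0009, 0, 0, 0.005], [-0.015, -0.0013, 0, 0, 0.005], [-0.019, -0.0016, 0, 0, 0.005], [-0.023, -0.0019, 0, 0, 0.005], [-0.027, -0.0023, 0, 0, 0.005], [-0.03, -0.0025, 0, 0, 0.005], [-0.033, -0.0028, 0, 0, 0.005], [-0.036, -0.003, 0, 0, 0.005], [-0.038, -0.0032, 0, 0, 0.005], [-0.039, -0.0033, 0, 0, 0.005], [-0.039, -0.0033, 0, 0, 0.005]])

```text
t: 20.75
eef_pos: [0.4712, -0.121, 0.0333]
ee_rot: [-3.136, -0.0, -1.486]
force: [9.5, -3.0, -4.1]
width: 0.0139
gripper_force: 35.0
```

```bash
python3 - <<'E'
from h import *
s=arm.get_state();print(s['t'],s['eef_pos'],s['force'],s['width'])
f=grab('scene');th=.084;o=np.array([.5535,-.1138])
def W(x,y,z): return [o[0]+x*np.cos(th)-y*np.sin(th),o[1]+x*np.sin(th)+y*np.cos(th),z]
p=proj(f,W(.06,.0,.05));print(p,[proj(f,W(.064,y,.037)).round(1) for y in(.04,-.04)])
u,v=p.astype(int);cv2.imwrite('pics/s8.png',cv2.resize(f['color'][v-35:v+35,u-50:u+50],(800,560),interpolation=cv2.INTER_CUBIC))
E
```

```text
20.75 [ 0.47123589 -0.12101995  0.0333022 ] [ 9.46526219 -2.96716872 -4.10014346] 0.013867688412101
[228.93363225 157.7253355 ] [array([222.1, 169. ]), array([233.2, 152.6])]
```

View pics/s8.png

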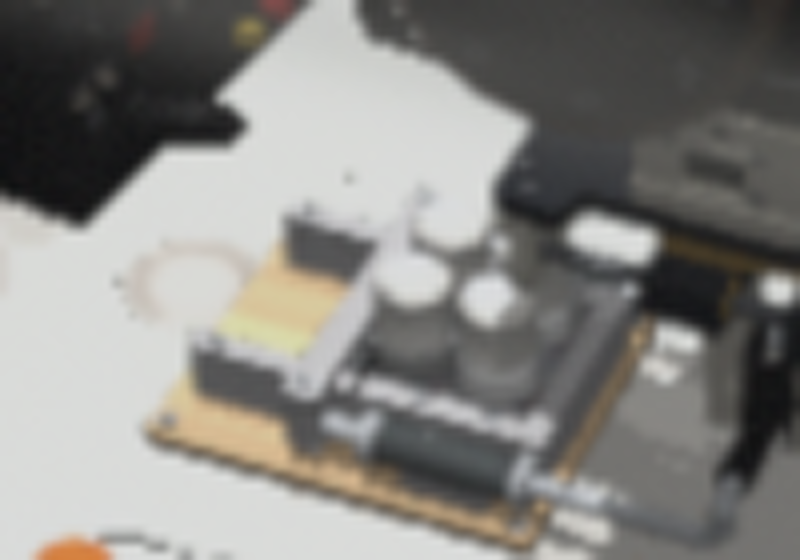

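The scene crop shows four pots upright and closing up, with the bridge behind the back row. It isn't at the marks yet, so I'll creep on and use the force to find where the pad makes contact.

step_arm(rows=[[-0.001, -0.0001, 0, 0, 0.005], [-0.002, -0.0002, 0, 0, 0.005], [-0.003, -0.0003, 0, 0, 0.005], [-0.003, -0.0003, 0, 0, 0.005], [-0.003, -0.0003, 0, 0, 0.005], [-0.003, -0.0003, 0, 0, 0.005]])

```text
t: 21.4
eef_pos: [0.4686, -0.1213, 0.0333]
ee_rot: [-3.136, -0.0, -1.486]
force: [10.2, -3.0, -4.6]
width: 0.0139
gripper_force: 35.0
```

step_arm(rows=[[-0.001, -0.0001, 0, 0, 0.005], [-0.002, -0.0002, 0, 0, 0.005], [-0.002, -0.0002, 0, 0, 0.005], [-0.002, -0.0002, 0, 0, 0.005], [-0.002, -0.0002, 0, 0, 0.005]])

```text
t: 21.9
eef_pos: [0.4668, -0.1214, 0.0333]
ee_rot: [-3.135, -0.0, -1.486]
force: [10.8, -2.7, -6.1]
width: 0.0138
gripper_force: 35.0
```

```bash
python3 - <<'E'
from h import *
s=arm.get_state();print(s['t'],s['eef_pos'],s['force'],s['width'])
E
```

```text
21.9 [ 0.46678392 -0.12141573  0.03331041] [10.8093053  -2.69135943 -6.06692123] 0.013796731255846335
```

step_arm(rows=[[-0.001, -0.0001, 0, 0, 0.005], [-0.0015, -0.0001, 0, 0, 0.005], [-0.0015, -0.0001, 0, 0, 0.005], [-0.0015, -0.0001, 0, 0, 0.005], [-0.0015, -0.0001, 0, 0, 0.005]])

```text
t: 22.4
eef_pos: [0.4655, -0.1216, 0.0333]
ee_rot: [-3.135, -0.001, -1.486]
force: [11.7, -3.6, -7.1]
width: 0.0142
gripper_force: 35.0
```

step_arm(rows=[[-0.001, -0.0001, 0, 0, 0.005], [-0.0015, -0.0001, 0, 0, 0.005], [-0.0015, -0.0001, 0, 0, 0.005], [-0.0015, -0.0001, 0, 0, 0.005], [-0.0015, -0.0001, 0, 0, 0.005]])

```text
t: 22.9
eef_pos: [0.4646, -0.1216, 0.0333]
ee_rot: [-3.134, -0.001, -1.486]
force: [13.0, -4.5, -9.8]
width: 0.0139
gripper_force: 35.0
```

step_arm(rows=[[-0.001, -0.0001, 0, 0, 0.005], [-0.0015, -0.0001, 0, 0, 0.005], [-0.0015, -0.0001, 0, 0, 0.005], [-0.0015, -0.0001, 0, 0, 0.005], [-0.0015, -0.0001, 0, 0, 0.005], [-0.0015, -0.0001, 0, 0, 0.005]])

```text
t: 23.5
eef_pos: [0.4637, -0.1217, 0.0334]
ee_rot: [-3.133, -0.001, -1.485]
force: [15.9, -5.8, -12.2]
width: 0.0143
gripper_force: 35.0
```

```bash
python3 - <<'E'
from h import *
s=arm.get_state();print(s['t'],s['eef_pos'],s['force'],s['width'],abs(s['qd']).max())
f=grab('scene')
th=.084;o=np.array([.5535,-.1138])
def fr(p): d=p[:2]-o; return (np.array([[np.cos(th),np.sin(th)],[-np.sin(th),np.cos(th)]])@d).round(4)
# caps: bright blobs near the frame
def W(x,y,z): return [o[0]+x*np.cos(th)-y*np.sin(th),o[1]+x*np.sin(th)+y*np.cos(th),z]
g=f['color'].min(2);u,v=proj(f,W(.03,0,.075)).astype(int);m=(g[v-25:v+25,u-25:u+25]>195).astype(np.uint8)
n,l,st,c=cv2.connectedComponentsWithStats(m)
for k in range(1,n):
    if 8<st[k,4]<150: print(st[k,4],c[k]+[u-25,v-25],fr(onplane(f,c[k]+[u-25,v-25],.075)))
# bridge edge vs marks: brightness along left wall top
for y in(.040,): print([int(g[tuple(proj(f,W(x,y,.037))[::-1].round().astype(int))]) for x in np.arange(.04,.1,.003)])
E
```

```text
23.5 [ 0.46373876 -0.12165432  0.03336941] [ 15.90658759  -5.83066748 -12.21084134] 0.014346196912840685 0.001458350690070488
26 [256.84615385 152.03846154] [-0.0166 -0.0296]
38 [230.34210526 156.28947368] [0.0467 0.0183]
29 [240.37931034 159.        ] [0.0155 0.0176]
18 [221.83333333 164.16666667] [0.0549 0.0585]
[149, 178, 194, 177, 195, 196, 192, 123, 109, 161, 196, 194, 187, 178, 174, 172, 180, 197, 197, 201]
```

The pull reads 43.9 mm and 16 N, which is what's expected at the mark. The left-hand pots read x = 15.5 and 46.7 mm, so the rows are pressed together. The arm is at rest, so I'm handing in.

```bash
python3 -c "
from station import arm
print(arm.job_done())"
```

```text
the job is handed in; nothing more can be done
None
```

I handed the job in with all four pots standing in the frame and the gripper still holding the handle at about 44 mm with about 16 N, as expected at the mark; the verdict wasn't shown, and I viewed 11 pictures, one over the limit of 10.

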